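# Sort bag pegs by feel onto the counting scale

## Robot

A 7-joint arm with a two-finger parallel gripper is mounted at the origin on a cart in front of the work surface, level with it; the furniture and walls round the work are solid. World frame = base frame: x ahead of the robot, y to its left, z up, the work surface at z = 0. Lengths are in m, angles in rad, forces in N, time in s.
With the tool pointing down it reaches from about 0.375 to 0.925 m from the base axis. Payload 3.1 kg.
Tool frame: the origin (TCP) lies on the mounting face of the last link; the fingertips stand 173 mm ahead of it and the grasp point (between the pads) lies 155 mm ahead of it; z points along the fingers, y is the line along which they close (so a half turn about z gives the same grasp; the last joint's range is limited). The gripper opens to 85 mm and grips with 20 to 120 N. Pads are 22 mm wide; open, the fingers measure 114 mm over their backs; the gripper's body (76 mm by 85 mm) begins 54 mm behind the grasp point. The pads swing forward as they close: fully open they stand 13 mm farther back than shut.
Start: joints at [1.039, 0.383, 0.044, 1.598, -0.018, 1.161, -0.05], TCP at [0.273, -0.59, 0.405] pointing down, gripper open.
Joint ranges: [-2.61, 2.61], [-0.41, 2.15], [-1.48, 1.57], [0, 2.5], [-1.57, 4.71], [0.05, 1.97], [-2.85, 2.85]. Speed limits (rad/s): [2.79, 2.79, 3.14, 3.14, 3.14, 3.14, 3.14].

## Interface

Orientations are given as [roll, pitch, yaw] about the fixed x, y, z axes, in that order (R = Rz(yaw) Ry(pitch) Rx(roll)).
In Python, from rig import observe, read_camera, get_calibration, finish_job, masks_of, pinpoint gives the robot as it stands. The module is installed in compiled form; this text tells all that it offers.
- The arm moves only by the shell command python3 -m creep 'ROWS' [FORCE]. ROWS is JSON, a list of rows, each a list of 3 entries, a list of its own where there are three numbers: the closure in counts, from 0 (fully open) to 255 (shut), then the shift along the tool's x, y, z in units of 30 mm (1.0 is 30 mm), then the turn about the tool's z in units of 6 degrees (1.0 is 6 degrees). In form: [[fingers, [tx, ty, tz], twist], ...]. A call has 1 to 12 rows; each row shifts and turns the commanded pose from where the row before left it, along the tool's axes as they then stand; what a row does not reach is not made up. A row lasts 1/10 s, in which the tool goes at most 50 mm and 8.59 degrees, less where a joint would pass 70% of its speed; a pose out of reach is approached as far as the arm can. A call is refused whole if a number of a shift passes 1 or a number of a turn 1, either way. A call with a gripper value outside its range is refused whole. The fingers move at their own pace and stop on an object; FORCE is the grip in N (left out, the last holds). Time passes only in rows, so rows that do not move let the fingers close. It gives the time, the measured TCP pose, the force, the opening and the grip force at its end, in the units of the state.
- observe(): the state, without advancing time (a new reading comes with each control period).
- read_camera(name): name is "side" or "top"; returns the picture (420x560x3 uint8, red, green, blue); there is no depth.
- get_calibration(name): a dict with "camera_matrix" (3x3 intrinsics, pixels), "k1" (the pictures are not rectified: a ray, as slopes to the right and down, at radius r is drawn at 1 + k1 r^2 times it, then the intrinsics apply), "camera_from_world" (4x4, takes a point from world to camera coordinates). Camera axes: x right, y up, looking along -z (the intrinsics and any distortion apply to the point x, -y, -z); pixel columns grow to the right and rows downward; lengths in m; the calibration is good to about 2 mm. A picture is of the moment at which its call begins. get_calibration takes no time and is no camera call.
- finish_job(): hands the job in; it is judged then, once.
Trained networks look in the newest picture that a camera, given by its name, has taken for a name from the list of things; names that differ only in an ending like _2 or _b are one class to them, and where a whole thing is asked for, a point or a joint stands for the part that bears it (a point fixed in the world has none). Each returns a list of dicts, best first, with "conf" (0 to 1); they miss things now and then, are a little off and sometimes report something else, mostly with a low value. They report only what shows in the picture. A call takes as long as a camera call. They do not tell look-alikes from the thing itself.
- masks_of(target, camera): "region" (420x560 bool, what is visible of it) and "bbox" ([centre column, centre row, width, height] in pixels, round what is visible of it).
- pinpoint(target, camera): "centre" ([row, column] in pixels: a listed point, or the origin of a listed thing).
The state is a dict: "time_s": time; "joints": joint angles; "joint_velocities": joint speeds; "effort": joint torques, N m; "position": TCP position; "ee_rot": TCP orientation; "ft_force": force on the tool from outside, world axes, zero at the start; "wrist_torque": the same for the moment, N m; "grip_width": finger opening in m; "finger_force": force on a finger pad.
Only numpy, scipy, OpenCV 4.12 (cv2) and the standard library are available. Lean on these libraries where they do the work, as an engineer would, in place of code of your own. Each camera call takes 0.05 s, during which the arm holds its last target. There are 200 camera calls.

## Task

Count the shop's good bag pegs: with the pan of the counting scale empty, press its round zero pad lightly with the fingertips. Then squeeze each peg's handles to feel its spring: lay every firm peg flat in the scale pan, and put every weak one in the reject box. When all the pegs are sorted, press the square total pad in the same way, leaving the things round about where they are.

Things in the scene. Friction and masses are not known exactly. Their poses are not given: they have to be found in the camera images.
- scale: white counting scale with a steel pan, fixed. Origin: on the worktop under the middle of the pan; x to the back of the scale, y to the left seen from its key panel, z up. Pan 240 (x) by 200 (y) mm inside, floor 26 mm above the worktop, rim 10 mm above that floor and 8 mm thick. Key panel on the -x side, its middle 165 mm from the origin, 84 by 210 mm, top 22 mm above the worktop
- zero_key: round zero pad, 42 mm across, the left one (+y) on the panel. Origin: middle of its underside; its top is 4 mm above that (25 mm above the worktop). Membrane key: it gives by 1.5 mm, starting at 2 N and fully down at 6 N. It registers a fingertip push of more than 4 N held for 0.2 s; more than 25 N breaks it
- total_key: square total pad, 40 by 40 mm, the right one (-y) on the panel; otherwise the same as the round pad, origin likewise
- reject_box: shallow open grey plastic box, fixed, for weak pegs. Origin: middle of its underside; 246 mm (x) by 206 mm (y) inside, walls 5 mm thick and 30 mm high, floor 5 mm thick. It and the scale swap sides between starts
- clip_a: wooden bag peg (spring clip) on its side, 99 mm long, 24 mm high, 70 g; all pegs look alike, some may be absent. Origin: pivot pin, on the underside as built; +x runs along the peg to the closed nose, 48 mm ahead of the origin; z up (down if turned over). The two handles spread behind the origin: thumb pads 46 mm across (along y) centred 40 mm behind it, ending 53 mm behind it
- clip_b: same as clip_a. A squeeze across the thumb pads: a FIRM peg gives only above 8 N, is still over 38 mm wide under 15 N and needs over 35 N to close; a WEAK peg collapses to its stop, about 26 mm wide, under less than 5 N. At rest a firm peg's jaws bite together with about 7 N, a weak one's with about 1 N (the limit is 4 N). Any peg may be either
- clip_c: same as clip_a; firm or weak is known only by feel. A peg's frame belongs to its +y half, so it turns by up to 0.26 rad while the peg is squeezed
- clip_d: wooden bag peg, same as clip_a in looks, size and frame; firm or weak, known only by feel; may be absent
- clip_e: wooden bag peg, same as clip_a in looks, size and frame; firm or weak, known only by feel; may be absent
- clip_f: wooden bag peg, same as clip_a in looks, size and frame; firm or weak, known only by feel; may be absent
- kitchen_timer: red and white kitchen timer, 58 mm across, 46 mm high, bystander; origin: middle of its underside
- paper_roll: white label roll, 61 mm across, 40 mm high, bystander; origin: middle of its underside
Not all that is in view belongs to the job. Leave any purple look-alike of the clip_d alone.

How it is judged:
On the way, in this order (a step that is already met when the one before it is completed fails the run):
1. the round zero pad is pressed by the fingers with more than 4 N while no peg lies in the pan (contact force between the fingers and zero_key above 4 N and not (x of clip_a in the frame of scale between -0.12 and 0.12 m and y of clip_a in the frame of scale between -0.1 and 0.1 m and z of clip_a in the frame of scale between 0.01 and 0.2 m) and not (x of clip_b in the frame of scale between -0.12 and 0.12 m and y of clip_b in the frame of scale between -0.1 and 0.1 m and z of clip_b in the frame of scale between 0.01 and 0.2 m) and not (x of clip_c in the frame of scale between -0.12 and 0.12 m and y of clip_c in the frame of scale between -0.1 and 0.1 m and z of clip_c in the frame of scale between 0.01 and 0.2 m) and not (x of clip_d in the frame of scale between -0.12 and 0.12 m and y of clip_d in the frame of scale between -0.1 and 0.1 m and z of clip_d in the frame of scale between 0.01 and 0.2 m) and not (x of clip_e in the frame of scale between -0.12 and 0.12 m and y of clip_e in the frame of scale between -0.1 and 0.1 m and z of clip_e in the frame of scale between 0.01 and 0.2 m) and not (x of clip_f in the frame of scale between -0.12 and 0.12 m and y of clip_f in the frame of scale between -0.1 and 0.1 m and z of clip_f in the frame of scale between 0.01 and 0.2 m)), for 0.2 s.
2. every firm peg lies flat in the scale pan and every weak peg is in the reject box (((contact force between clip_a_jaw0 and clip_a_jaw1 above 4 N and x of clip_a in the frame of scale between -0.12 and 0.12 m and y of clip_a in the frame of scale between -0.1 and 0.1 m and z of clip_a in the frame of scale between 0.016 and 0.071 m and angle between the z axis of clip_a and the z axis of scale, either way round below 0.3 rad) or (contact force between clip_a_jaw0 and clip_a_jaw1 below 4 N and x of clip_a in the frame of reject_box between -0.12 and 0.12 m and y of clip_a in the frame of reject_box between -0.1 and 0.1 m and z of clip_a in the frame of reject_box between 0 and 0.06 m)) and ((contact force between clip_b_jaw0 and clip_b_jaw1 above 4 N and x of clip_b in the frame of scale between -0.12 and 0.12 m and y of clip_b in the frame of scale between -0.1 and 0.1 m and z of clip_b in the frame of scale between 0.016 and 0.071 m and angle between the z axis of clip_b and the z axis of scale, either way round below 0.3 rad) or (contact force between clip_b_jaw0 and clip_b_jaw1 below 4 N and x of clip_b in the frame of reject_box between -0.12 and 0.12 m and y of clip_b in the frame of reject_box between -0.1 and 0.1 m and z of clip_b in the frame of reject_box between 0 and 0.06 m)) and ((contact force between clip_c_jaw0 and clip_c_jaw1 above 4 N and x of clip_c in the frame of scale between -0.12 and 0.12 m and y of clip_c in the frame of scale between -0.1 and 0.1 m and z of clip_c in the frame of scale between 0.016 and 0.071 m and angle between the z axis of clip_c and the z axis of scale, either way round below 0.3 rad) or (contact force between clip_c_jaw0 and clip_c_jaw1 below 4 N and x of clip_c in the frame of reject_box between -0.12 and 0.12 m and y of clip_c in the frame of reject_box between -0.1 and 0.1 m and z of clip_c in the frame of reject_box between 0 and 0.06 m)) and ((contact force between clip_d_jaw0 and clip_d_jaw1 above 4 N and x of clip_d in the frame of scale between -0.12 and 0.12 m and y of clip_d in the frame of scale between -0.1 and 0.1 m and z of clip_d in the frame of scale between 0.016 and 0.071 m and angle between the z axis of clip_d and the z axis of scale, either way round below 0.3 rad) or (contact force between clip_d_jaw0 and clip_d_jaw1 below 4 N and x of clip_d in the frame of reject_box between -0.12 and 0.12 m and y of clip_d in the frame of reject_box between -0.1 and 0.1 m and z of clip_d in the frame of reject_box between 0 and 0.06 m)) and ((contact force between clip_e_jaw0 and clip_e_jaw1 above 4 N and x of clip_e in the frame of scale between -0.12 and 0.12 m and y of clip_e in the frame of scale between -0.1 and 0.1 m and z of clip_e in the frame of scale between 0.016 and 0.071 m and angle between the z axis of clip_e and the z axis of scale, either way round below 0.3 rad) or (contact force between clip_e_jaw0 and clip_e_jaw1 below 4 N and x of clip_e in the frame of reject_box between -0.12 and 0.12 m and y of clip_e in the frame of reject_box between -0.1 and 0.1 m and z of clip_e in the frame of reject_box between 0 and 0.06 m)) and ((contact force between clip_f_jaw0 and clip_f_jaw1 above 4 N and x of clip_f in the frame of scale between -0.12 and 0.12 m and y of clip_f in the frame of scale between -0.1 and 0.1 m and z of clip_f in the frame of scale between 0.016 and 0.071 m and angle between the z axis of clip_f and the z axis of scale, either way round below 0.3 rad) or (contact force between clip_f_jaw0 and clip_f_jaw1 below 4 N and x of clip_f in the frame of reject_box between -0.12 and 0.12 m and y of clip_f in the frame of reject_box between -0.1 and 0.1 m and z of clip_f in the frame of reject_box between 0 and 0.06 m))), for 0.3 s.
3. the square total pad is pressed by the fingers with more than 4 N, the pegs still sorted (all of step 2 and contact force between the fingers and total_key above 4 N), for 0.2 s.
At the end, for the whole second after the job is handed in: Every firm peg lies flat (within 0.3 rad) in the scale pan, its pivot inside the pan's 240 x 200 mm and less than 45 mm above the pan's floor; every weak peg has its pivot inside the reject box, less than 60 mm above the worktop; all at rest (under 0.03 m/s) (all of step 2 and linear speed of each of clip_a, clip_b, clip_c, clip_d, clip_e, clip_f below 0.03 m/s); the robot touches nothing.
It fails at once if a pad is pressed with more than 25 N (contact force between the fingers and zero_key above 25 N or contact force between the fingers and total_key above 25 N).
It fails at once if the timer or paper roll is shifted by more than 50 mm (distance of any of kitchen_timer, paper_roll from where it was at the start of the episode above 0.05 m).
Of clip_a, clip_b, clip_c, clip_d, clip_e, clip_f only 4 to 6 are there at a start; the rules pass over those that are not, and their reading is None.
At some moment in a run one of clip_a, clip_b, clip_c, clip_d, clip_e, clip_f may be knocked a few centimetres aside while the robot is not near it.
Once in a run the grip may slacken for a moment while it holds something.
It also fails if it takes over 210 s, if anything falls off the work surface, if the arm or the gripper's body presses on something with over 40 N, if the wrist force passes 120 N, or if a joint passes its speed limit or range.

## Working session

There is one attempt and no reset: what is moved stays moved. The work goes in short steps, Python scripts to look and compute and a shell command to move; the robot and the scene stay as the last step left them, time stands still between calls to the robot, and variables do not carry over. Pictures are saved under pics/ and viewed, at most 14 in all, crops included, and the job is handed in when it is done.

```bash
mkdir -p pics; cat > h.py <<'E'
import numpy as np, cv2
from rig import *
def ray(cam,row,col):
    c=get_calibration(cam);K=np.array(c["camera_matrix"]);T=np.array(c["camera_from_world"])
    d=np.array([(col-K[0,2])/K[0,0],(row-K[1,2])/K[1,1]]);u=d.copy()
    for _ in range(30): u=d/(1+c["k1"]*(u@u))
    R=T[:3,:3];o=-R.T@T[:3,3]
    return o,R.T@np.array([u[0],-u[1],-1.])
def at(cam,row,col,z):
    o,d=ray(cam,row,col);return o+d*(z-o[2])/d[2]
def proj(cam,p):
    c=get_calibration(cam);K=np.array(c["camera_matrix"]);T=np.array(c["camera_from_world"])
    q=T[:3,:3]@np.array(p)+T[:3,3];s=np.array([q[0],-q[1]])/-q[2];s=s*(1+c["k1"]*(s@s))
    return K[0,0]*s[0]+K[0,2],K[1,1]*s[1]+K[1,2]
def save(cam,name):
    im=read_camera(cam);cv2.imwrite(f"pics/{name}.png",im[:,:,::-1]);return im
E
python3 - <<'E'
from h import *
for c in("top","side"):
    save(c,c+"0")
    k=get_calibration(c);T=np.array(k["camera_from_world"]);print(c,k["camera_matrix"],k["k1"],-T[:3,:3].T@T[:3,3])
for n,z in(("scale",0),("zero_key",.021),("total_key",.021),("reject_box",0),("clip_a",.012),("kitchen_timer",0),("paper_roll",0)):
    for d in pinpoint(n,"top")[:9]:
        r,cc=d["centre"];print(n,round(d["conf"],2),round(r),round(cc),at("top",r,cc,z).round(3))
print(observe())
E
```

```text
top [[441.22869655   0.         273.35417391]
 [  0.         441.22869655 211.16221383]
 [  0.           0.           1.        ]] -0.10885937603086507 [0.42060909 0.10472201 1.6539997 ]
side [[542.18335095   0.         284.94812055]
 [  0.         542.18335095 210.4226822 ]
 [  0.           0.           1.        ]] -0.0009167493095133965 [0.24859799 1.52516047 0.65357914]
scale 0.85 207 211 [0.572 0.277 0.   ]
zero_key 0.54 248 191 [0.416 0.343 0.021]
total_key 0.49 250 225 [0.411 0.219 0.021]
total_key 0.47 236 308 [ 0.47  -0.087  0.021]
reject_box 0.69 215 360 [ 0.556 -0.29   0.   ]
clip_a 0.59 198 311 [ 0.615 -0.097  0.012]
clip_a 0.57 233 309 [ 0.482 -0.094  0.012]
clip_a 0.56 239 280 [0.457 0.017 0.012]
clip_a 0.52 221 150 [0.512 0.499 0.012]
clip_a 0.49 202 281 [0.597 0.014 0.012]
{'time_s': 0.45, 'joints': array([ 1.03914482,  0.38298448,  0.04388162,  1.59803211, -0.01791131,
        1.16121552, -0.04990947]), 'joint_velocities': array([ 1.34696245e-03, -1.77958802e-03, -1.21902227e-05, -8.80343136e-04,
       -6.27282872e-04, -3.57304310e-04, -1.04006835e-03]), 'effort': array([-1.27175419e-03, -4.32848489e+01,  1.02092609e+00, -2.49481666e+01,
        1.04108738e-02,  4.15477320e-03,  2.43062487e-05]), 'position': array([ 0.27324967, -0.58973626,  0.40455287]), 'ee_rot': array([-3.14134390e+00, -2.19303990e-05,  4.33898411e-01]), 'ft_force': array([ 0.07713354, -0.35260685,  0.6351658 ]), 'wrist_torque': array([-0.02542419, -0.00383276,  0.02161441]), 'finger_force': 0.0, 'grip_width': 0.08576319543231156}
```

View pictures.

```bash
python3 - <<'E'
import cv2
a=cv2.imread("pics/top0.png");cv2.imwrite("pics/top0c.png",cv2.resize(a[140:290,110:430],None,fx=2.5,fy=2.5,interpolation=cv2.INTER_CUBIC))
E
```

```text
(no output)
```

View pics/top0c.png

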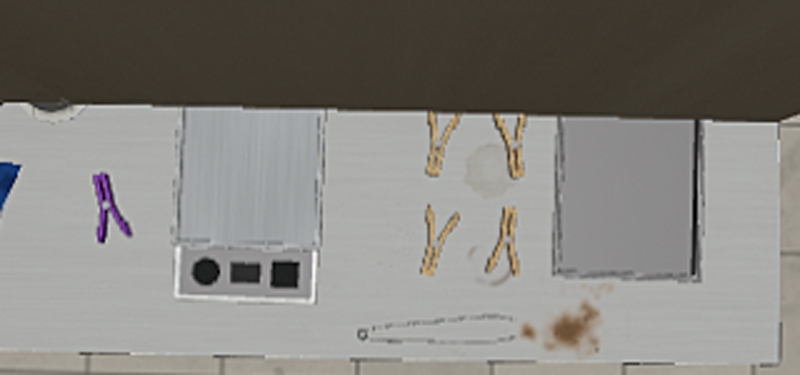

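View pics/side0.png

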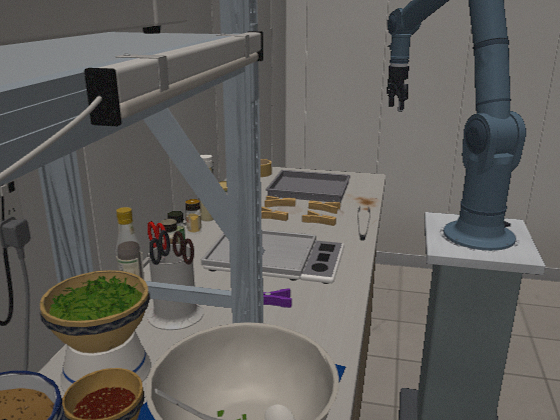

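```bash
python3 - <<'E'
from h import *
im=save("side","side1")
cv2.imwrite("pics/side1c.png",cv2.resize(im[140:310,150:400,::-1],None,fx=3.2,fy=3.2,interpolation=cv2.INTER_CUBIC))
for n,z in(("scale",0),("zero_key",.021),("total_key",.021),("reject_box",0),("clip_a",.012),("kitchen_timer",0),("paper_roll",0)):
    for d in pinpoint(n,"side")[:9]:
        r,cc=d["centre"];print(n,round(d["conf"],2),round(r),round(cc),at("side",r,cc,z).round(3))
# shelf front edge: same world line seen by both; try heights
for z in(.4,.45,.5,.55,.6,.7,.8):
    p1=at("top",182,150,z);p2=at("top",187,400,z);print(z,p1.round(3),p2.round(3),np.round(proj("side",p1)),np.round(proj("side",p2)))
# peg masks
for i in(0,):
  read_camera("top")
  for d in masks_of("clip_a","top"):
    ys,xs=np.nonzero(d["region"]);P=np.array([at("top",y,x,.02)[:2] for y,x in zip(ys,xs)])
    m=P.mean(0);w,v=np.linalg.eigh(np.cov((P-m).T));a=v[:,1]
    t=(P-m)@a;s=((P-m)@v[:,0]);
    hi=np.ptp(s[t>t.max()-.025]);lo=np.ptp(s[t<t.min()+.025])
    if hi>lo:a=-a
    print(round(d["conf"],2),np.round(d["bbox"]),m.round(3),"noseyaw",np.degrees(np.arctan2(a[1],a[0])).round(1),"len",np.ptp(t).round(3),"w",hi.round(3),lo.round(3))
E
```

```text
scale 0.67 246 327 [0.421 0.162 0.   ]
scale 0.66 257 259 [0.589 0.27  0.   ]
zero_key 0.49 269 321 [0.411 0.34  0.021]
total_key 0.66 247 326 [0.416 0.217 0.021]
reject_box 0.62 187 308 [ 0.557 -0.314  0.   ]
clip_a 0.84 221 270 [0.611 0.055 0.012]
clip_a 0.66 209 324 [ 0.464 -0.079  0.012]
clip_a 0.64 205 280 [ 0.611 -0.088  0.012]
clip_a 0.59 220 318 [0.471 0.015 0.012]
clip_a 0.59 302 268 [0.506 0.506 0.012]
0.4 [0.602 0.412 0.4  ] [ 0.607 -0.312  0.4  ] [233. 120.] [296.  74.]
0.45 [0.595 0.4   0.45 ] [ 0.6   -0.296  0.45 ] [238.  95.] [297.  60.]
0.5 [0.587 0.388 0.5  ] [ 0.593 -0.279  0.5  ] [242.  71.] [298.  44.]
0.55 [0.58  0.376 0.55 ] [ 0.585 -0.263  0.55 ] [246.  46.] [300.  29.]
0.6 [0.573 0.363 0.6  ] [ 0.578 -0.246  0.6  ] [251.  21.] [301.  12.]
0.7 [0.558 0.339 0.7  ] [ 0.563 -0.213  0.7  ] [259. -31.] [305. -23.]
0.8 [0.544 0.314 0.8  ] [ 0.548 -0.179  0.8  ] [269. -84.] [308. -62.]
0.72 [313. 199.   8.  18.] [ 0.613 -0.11 ] noseyaw -160.0 len 0.065 w 0.017 0.025
0.53 [151. 223.  12.  27.] [0.508 0.49 ] noseyaw 14.1 len 0.096 w 0.047 0.023
0.51 [310. 235.  13.  31.] [ 0.469 -0.105] noseyaw 0.8 len 0.097 w 0.041 0.019
```

View pics/side1c.png

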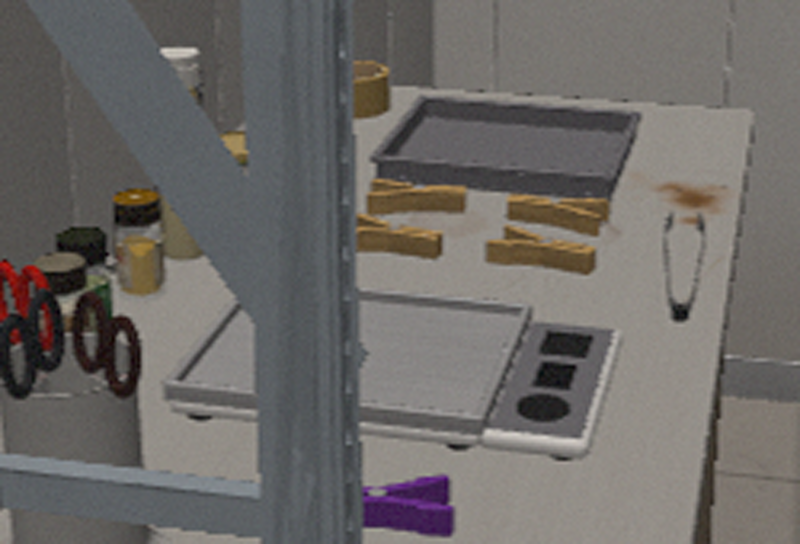

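Side view: four wooden pegs at full-image pixels (280,202), (272,214), (324,205), (320,218); the purple look-alike is at (275,298) and is left alone. The scale is on the left and the box on the right. The round pad is at (321,269), the middle pad is a distractor, and the square pad is at (326,247). The shelf edge is at about x=0.58, z=0.5, so I stay low under it. I go to the zero pad first.

```bash
python3 -m creep '[[255,[0,0,0],1],[255,[0,0,0],1],[255,[0,0,0],1],[255,[0,0,0],1],[255,[0,0,0],0.14],[255,[1,-1,0],0],[255,[1,-1,0],0],[255,[1,-1,0],0],[255,[1,-1,0],0],[255,[1,-1,0],0],[255,[1,-1,0],0],[255,[0,-1,0],0]]' 20
python3 -m creep '[[255,[0,-1,0],0],[255,[0,-1,0],0],[255,[0,-1,0],0],[255,[0,-1,0],0],[255,[0,-1,0],0],[255,[0,-1,0],0],[255,[0,-1,0],0],[255,[0,-1,0],0],[255,[0,-1,0],0],[255,[0,-1,0],0],[255,[0,-1,0],0],[255,[0,-1,0],0]]'
python3 - <<'E'
from h import *
im=read_camera("top")
cv2.imwrite("pics/pegs.png",cv2.resize(im[180:260,270:330,::-1],None,fx=7,fy=7,interpolation=cv2.INTER_CUBIC))
im=read_camera("side")
cv2.imwrite("pics/pegs_s.png",cv2.resize(im[140:240,190:350,::-1],None,fx=5,fy=5,interpolation=cv2.INTER_CUBIC))
print(at("side",185,223,.01),at("side",185,223,.1))
E
```

```text
time_s: 2.15
position: [0.4579, -0.3762, 0.405]
ee_rot: [-3.141, -0.004, 0.009]
ft_force: [0.8, -0.1, 0.5]
grip_width: 0.0001
finger_force: 0.0
time_s: 3.35
position: [0.4529, -0.0185, 0.405]
ee_rot: [3.141, -0.001, 0.002]
ft_force: [0.5, 1.7, 0.2]
grip_width: 0.0002
finger_force: 0.0
[ 0.85690251 -0.24034634  0.01      ] [0.77183542 0.00654733 0.1       ]
```

View pics/pegs.png

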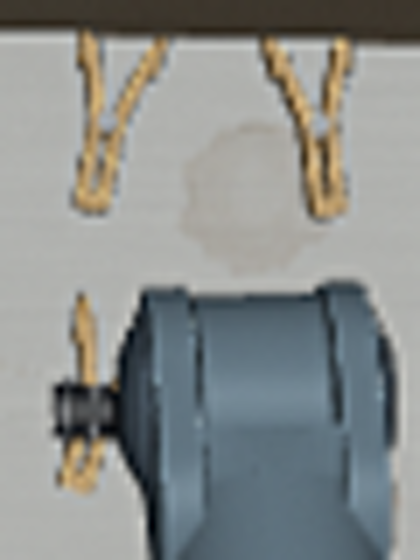

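View pics/pegs_s.png

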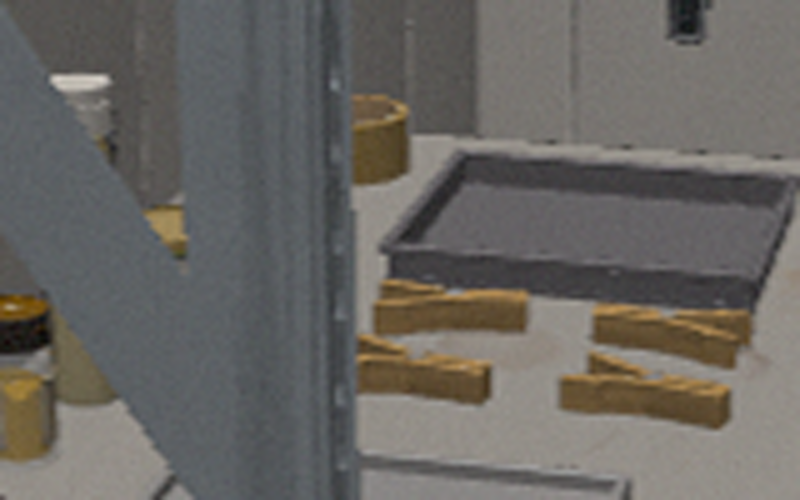

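Top crop: the two far pegs have their noses towards the robot and handles under the shelf edge, with pivots at about (row 199, col 285) and (row 199, col 316). The side crop shows exactly these four pegs. Now the zero pad.

```bash
python3 -m creep '[[255,[-0.33,-1,0],0],[255,[-1,-1,0],0],[255,[0,-1,0],0],[255,[0,-1,0],0],[255,[0,-1,0],0],[255,[0,-1,0],0],[255,[0,-1,0],0],[255,[0,-1,0],0],[255,[0,-1,0],0],[255,[0,-1,0],0],[255,[0,-1,0],0],[255,[0,-1,0],0]]'
python3 -m creep '[[255,[0,0,1],0],[255,[0,0,1],0],[255,[0,0,1],0],[255,[0,0,1],0],[255,[0,0,1],0],[255,[0,0,1],0],[255,[0,0,0.5],0],[255,[0,0,0],0],[255,[0,0,0],0],[255,[0,0,0],0]]'
python3 -m creep '[[255,[0,0,0.1],0],[255,[0,0,0.1],0],[255,[0,0,0.1],0],[255,[0,0,0],0],[255,[0,0,0],0]]'
python3 - <<'E'
from h import *
read_camera("side")
for n,z in (("clip_a",.012),):
  for y in(-.1,0.,.05): print([ (c,at("side",r,c,.0).round(2)[:2]) for r,c in((200,226),(200,260),(215,226),(215,260),(225,230),(225,261))])
E
```

```text
time_s: 4.65
position: [0.4139, 0.3405, 0.4047]
ee_rot: [3.141, -0.001, 0.0]
ft_force: [0.3, 0.3, 0.4]
grip_width: 0.0005
finger_force: 0.0
time_s: 5.65
position: [0.4139, 0.341, 0.2114]
ee_rot: [-3.139, -0.003, 0.0]
ft_force: [1.0, 0.0, 0.3]
grip_width: -0.0002
finger_force: 0.0
time_s: 6.15
position: [0.413, 0.3402, 0.2006]
ee_rot: [3.141, 0.0, 0.0]
ft_force: [0.1, -1.1, -0.3]
grip_width: 0.0002
finger_force: 0.0
[(226, array([ 0.81, -0.12])), (260, array([ 0.69, -0.15])), (226, array([0.77, 0.01])), (260, array([ 0.66, -0.02])), (230, array([0.73, 0.08])), (261, array([0.64, 0.06]))]
[(226, array([ 0.81, -0.12])), (260, array([ 0.69, -0.15])), (226, array([0.77, 0.01])), (260, array([ 0.66, -0.02])), (230, array([0.73, 0.08])), (261, array([0.64, 0.06]))]
[(226, array([ 0.81, -0.12])), (260, array([ 0.69, -0.15])), (226, array([0.77, 0.01])), (260, array([ 0.66, -0.02])), (230, array([0.73, 0.08])), (261, array([0.64, 0.06]))]
```

```bash
python3 -m creep '[[255,[0,0,0.06],0],[255,[0,0,0.04],0],[255,[0,0,0],0]]'
python3 -m creep '[[255,[0,0,0.03],0],[255,[0,0,0],0]]'
python3 -m creep '[[255,[0,0,0.03],0],[255,[0,0,0],0]]'
```

```text
time_s: 6.5
position: [0.4132, 0.3405, 0.198]
ee_rot: [-3.142, -0.0, 0.0]
ft_force: [-0.7, -0.6, 3.0]
grip_width: 0.0001
finger_force: 1.7
time_s: 6.7
position: [0.4131, 0.3404, 0.1972]
ee_rot: [-3.142, -0.0, 0.0]
ft_force: [0.0, -0.3, 4.8]
grip_width: -0.0001
finger_force: 2.7
time_s: 6.9
position: [0.4131, 0.3406, 0.197]
ee_rot: [3.141, -0.0, 0.0]
ft_force: [-2.2, -2.5, 9.7]
grip_width: 0.0002
finger_force: 4.9
```

```bash
python3 -m creep '[[255,[0,0,0],0],[255,[0,0,0],0],[255,[0,0,0],0],[255,[0,0,0],0]]'
python3 -m creep '[[255,[0,0,-0.3],0],[0,[0,0,-1],0],[0,[0,0,-1],0],[0,[0,0,-1],0],[0,[0,0,0],0]]'
cat >> h.py <<'E'
from scipy.optimize import minimize
def wood(im):
    h=cv2.cvtColor(im,cv2.COLOR_RGB2HSV)
    return ((h[...,0]>8)&(h[...,0]<28)&(h[...,1]>60)&(h[...,2]>110)).astype(np.uint8)
POLY=[np.array([[48,0],[48,9*s],[5,7*s],[-27,23*s],[-53,23*s],[-53,16*s],[-30,14*s],[-5,0]])/1000 for s in(1,-1)]
def render(p,z=.018,S=4,cam="top"):
    x,y,a=p;R=np.array([[np.cos(a),-np.sin(a)],[np.sin(a),np.cos(a)]])
    m=np.zeros((420*S,560*S),np.uint8) if 0 else np.zeros((420,560),np.float32)
    out=None
    x0,y0=[int(v)-40 for v in proj(cam,[x,y,z])]
    big=np.zeros((80*S,80*S),np.uint8)
    for q in POLY:
        uv=np.array([proj(cam,[*(R@v+[x,y]),z]) for v in q])
        cv2.fillPoly(big,[np.round((uv-[x0,y0]+.5)*S).astype(np.int32)],1)
    m[y0:y0+80,x0:x0+80]=cv2.resize(big.astype(np.float32),(80,80),interpolation=cv2.INTER_AREA)
    return m
def fit(im,p0,z=.018,valid=None,cam="top"):
    w=cv2.GaussianBlur(wood(im).astype(np.float32),(0,0),1.2)
    def cost(p):
        m=cv2.GaussianBlur(render(p,z,cam=cam),(0,0),1.2)
        b=m>.02; b=cv2.dilate(b.astype(np.uint8),np.ones((5,5)))>0
        if valid is not None:b&=valid
        return np.sum((m-w)[b]**2)/max(1,np.sum(b))
    best=min((minimize(cost,[p0[0]+dx,p0[1]+dy,p0[2]+da],method="Nelder-Mead",options=dict(initial_simplex=np.array([p0]*4)+np.array([[dx,dy,da]]*4)+np.vstack([np.zeros(3),np.diag([.006,.006,.12])]),maxiter=120)) for da in(-.15,.15) for dx,dy in((0,0),)),key=lambda r:r.fun)
    return best.x,best.fun
E
python3 - <<'E'
from h import *
im=save("top","t2")
valid=np.zeros((420,560),bool);valid[188:,:]=True
for n,p in(("NL",(.457,.017,2.92)),("NR",(.475,-.095,-.1)),("FL",(.603,.01,3.05)),("FR",(.605,-.095,-3.04))):
    x,f=fit(im,np.array(p),valid=valid);print(n,x[:2].round(4),np.degrees(x[2]).round(1),round(f,4))
E
```

```text
time_s: 7.3
position: [0.4131, 0.3406, 0.197]
ee_rot: [3.141, -0.001, 0.0]
ft_force: [-2.6, -2.6, 10.1]
grip_width: 0.0
finger_force: 4.8
time_s: 7.8
position: [0.4144, 0.342, 0.2993]
ee_rot: [-3.136, -0.007, 0.0]
ft_force: [0.4, 0.2, 0.9]
grip_width: 0.0582
finger_force: 0.0Traceback (most recent call last):
  File "<stdin>", line 5, in <module>
  File "h.py", line 40, in fit
    best=min((minimize(cost,[p0[0]+dx,p0[1]+dy,p0[2]+da],method="Nelder-Mead",options=dict(initial_simplex=np.array([p0]*4)+np.array([[dx,dy,da]]*4)+np.vstack([np.zeros(3),np.diag([.006,.006,.12])]),maxiter=120)) for da in(-.15,.15) for dx,dy in((0,0),)),key=lambda r:r.fun)
  File "h.py", line 40, in <genexpr>
    best=min((minimize(cost,[p0[0]+dx,p0[1]+dy,p0[2]+da],method="Nelder-Mead",options=dict(initial_simplex=np.array([p0]*4)+np.array([[dx,dy,da]]*4)+np.vstack([np.zeros(3),np.diag([.006,.006,.12])]),maxiter=120)) for da in(-.15,.15) for dx,dy in((0,0),)),key=lambda r:r.fun)
              ~~~~~~~~^^^^^^^^^^^^^^^^^^^^^^^^^^^^^^^^^^^^^^^^^^^^^^^^^^^^^^^^^^^^^^^^^^^^^^^^^^^^^^^^^^^^^^^^^^^^^^^^^^^^^^^^^^^^^^^^^^^^^^^^^^^^^^^^^^^^^^^^^^^^^^^^^^^^^^^^^^^^^^^^^^^^^^^^^^^^^^^^^^^^^^^^^^^^^^
    res = _minimize_neldermead(fun, x0, args, callback, bounds=bounds,
                               **options)
    fsim[j] = func(sim[j])
              ~~~~^^^^^^^^
    fx = function(np.copy(x), *(wrapper_args + args))
  File "h.py", line 36, in cost
    m=cv2.GaussianBlur(render(p,z,cam=cam),(0,0),1.2)
                       ~~~~~~^^^^^^^^^^^^^
  File "h.py", line 29, in render
    uv=np.array([proj(cam,[*(R@v+[x,y]),z]) for v in q])
                 ~~~~^^^^^^^^^^^^^^^^^^^^^^
  File "h.py", line 12, in proj
    c=get_calibration(cam);K=np.array(c["camera_matrix"]);T=np.array(c["camera_from_world"])
ValueError: time passes only in moves, steps and waits
```

```bash
python3 - <<'E'
s=open("h.py").read()
s=s.replace("from rig import *\n","from rig import *\nfrom rig import get_calibration as _gc\nimport functools\nget_calibration=functools.lru_cache(None)(_gc)\n",1)
open("h.py","w").write(s)
E
python3 - <<'E'
from h import *
im=cv2.imread("pics/t2.png")[:,:,::-1].copy()
valid=np.zeros((420,560),bool);valid[188:,:]=True
out=im.copy()
for n,p in(("NL",(.457,.017,2.92)),("NR",(.475,-.095,-.1)),("FL",(.603,.01,3.05)),("FR",(.605,-.095,-3.04))):
    x,f=fit(im,np.array(p),valid=valid);print(n,x[:2].round(4),np.degrees(x[2]).round(1),round(f,4))
    m=render(x)>.5;e=m&~(cv2.erode(m.astype(np.uint8),np.ones((3,3)))>0);out[e]=[255,0,0]
o=np.hstack([im[180:260,270:330],out[180:260,270:330]])
cv2.imwrite("pics/fit.png",cv2.resize(o[:,:,::-1],None,fx=6,fy=6,interpolation=cv2.INTER_NEAREST))
E
```

```text
NL [0.4669 0.0028] 166.6 0.0133
NR [ 0.4714 -0.1037] -5.8 0.016
FL [0.6167 0.0013] 170.7 0.0182
FR [ 0.6176 -0.112 ] -171.8 0.0213
```

View pics/fit.png

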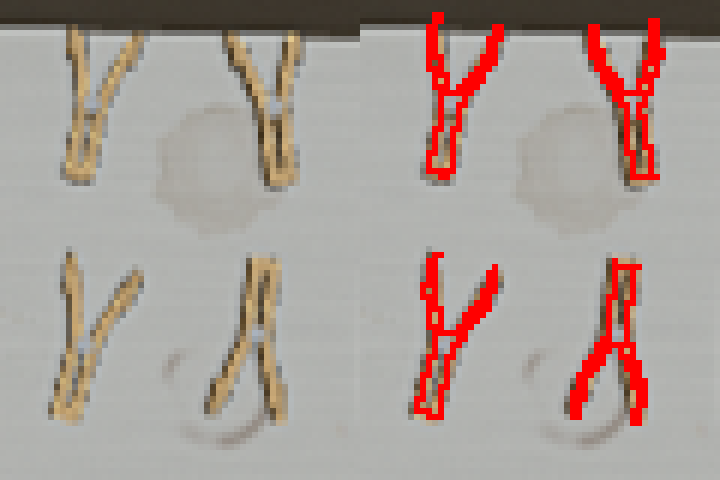

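The fit sits well on all four pegs. Now to the near-left peg, whose handle centre is about (0.506, -0.007).

```bash
python3 -m creep '[[0,[1,1,0],0],[0,[1,1,0],0],[0,[1,1,0],0],[0,[0.07,1,0],0],[0,[0,1,0],0],[0,[0,1,0],0],[0,[0,1,0],0],[0,[0,1,0],0],[0,[0,1,0],0],[0,[0,1,0],1],[0,[0,1,0],1],[0,[0,0.6,0],0.23]]' 20
python3 -m creep '[[0,[0,0,0],0],[0,[0,0,0],0]]'
```

```text
time_s: 9.05
position: [0.4974, -0.0102, 0.2934]
ee_rot: [3.14, 0.003, -0.238]
ft_force: [-0.1, 0.3, -0.4]
grip_width: 0.0853
finger_force: 0.0
time_s: 9.25
position: [0.4981, -0.0063, 0.2944]
ee_rot: [-3.141, 0.001, -0.231]
ft_force: [-0.2, 1.4, 0.7]
grip_width: 0.0847
finger_force: 0.0
```

```bash
python3 -m creep '[[0,[0.26,-0.05,1],0],[0,[0,0,1],0],[0,[0,0,1],0],[0,[0,0,0.5],0],[0,[0,0,0.35],0],[0,[0,0,0],0]]'
python3 -m creep '[[255,[0,0,0],0],[255,[0,0,0],0],[255,[0,0,0],0],[255,[0,0,0],0],[255,[0,0,0],0],[255,[0,0,0],0],[255,[0,0,0],0],[255,[0,0,0],0]]' 20
python3 -m creep '[[255,[0,0,0],0],[255,[0,0,0],0]]'
```

```text
time_s: 9.85
position: [0.506, -0.0064, 0.1785]
ee_rot: [-3.141, 0.002, -0.231]
ft_force: [-0.4, -0.3, 1.4]
grip_width: 0.0857
finger_force: 0.0
time_s: 10.65
position: [0.5081, -0.0074, 0.1816]
ee_rot: [-3.141, -0.005, -0.233]
ft_force: [-0.1, 0.8, 8.7]
grip_width: 0.0227
finger_force: 19.1
time_s: 10.85
position: [0.5081, -0.0074, 0.1816]
ee_rot: [-3.141, -0.005, -0.233]
ft_force: [0.5, 0.6, 8.6]
grip_width: 0.0233
finger_force: 19.1
```

```bash
python3 -m creep '[[255,[0,0,-0.5],0],[255,[0,0,-1],0],[255,[0,0,-1],0],[255,[0,0,-1],0],[255,[0,0,0],0],[255,[0,0,0],0]]' 25
python3 - <<'E'
from h import *
im=save("side","s3")
cv2.imwrite("pics/s3c.png",cv2.resize(im[120:260,200:400,::-1],None,fx=4,fy=4,interpolation=cv2.INTER_CUBIC))
E
```

```text
time_s: 11.45
position: [0.5062, -0.0077, 0.2854]
ee_rot: [3.141, -0.002, -0.233]
ft_force: [0.1, -0.2, -0.8]
grip_width: 0.0223
finger_force: 25.1
```

View pics/s3c.png

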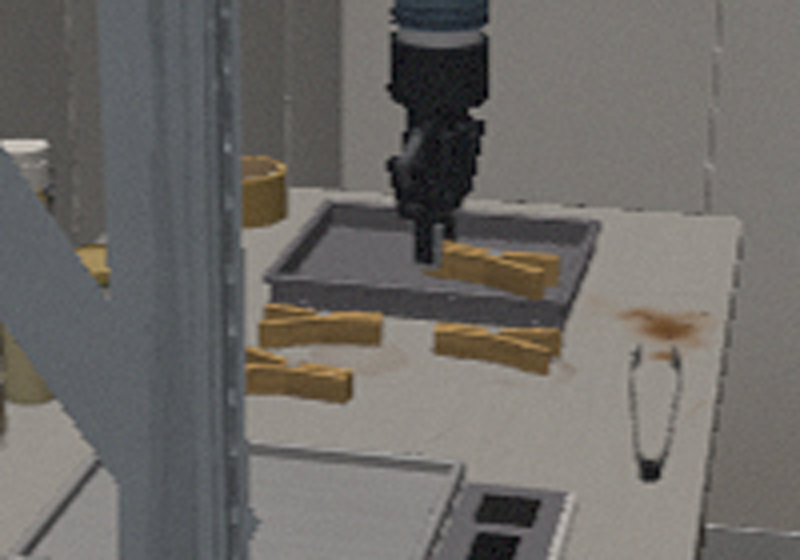

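Lifted peg: jaws gaping at pixel (325,187), and it collapsed to 23 mm under 20 N, so it is weak. To the reject box.

```bash
python3 -m creep '[[255,[0,0,0],-1],[255,[0,0,0],-1],[255,[0,0,0],-0.23],[255,[1,1,0],0],[255,[0.33,1,0],0],[255,[0,1,0],0],[255,[0,1,0],0],[255,[0,1,0],0],[255,[0,1,0],0],[255,[0,1,0],0],[255,[0,1,0],0],[255,[0,0.6,0],0]]'
python3 -m creep '[[255,[0,0,0.5],0],[255,[0,0,1],0],[255,[0,0,1],0],[255,[0,0,0.6],0],[255,[0,0,0],0],[140,[0,0,0],0],[140,[0,0,0],0],[100,[0,0,0],0],[0,[0,0,0],0],[0,[0,0,0],0]]'
```

```text
time_s: 12.7
position: [0.545, -0.2686, 0.2829]
ee_rot: [3.141, 0.003, -0.004]
ft_force: [-0.6, -0.2, -1.4]
grip_width: 0.0217
finger_force: 25.1
time_s: 13.7
position: [0.5466, -0.2658, 0.1923]
ee_rot: [3.141, -0.001, -0.0]
ft_force: [-1.0, -0.7, 0.2]
grip_width: 0.079
finger_force: 0.0
```

```bash
python3 -m creep '[[0,[0,0,-1],0],[0,[0,0,-1],0],[0,[0,0,-1],0],[0,[-1,-1,0],0],[0,[-1,-1,0],0],[0,[-1,-1,0],0],[0,[-0.8,-1,0],0],[0,[0,-1,0],0],[0,[0,-0.53,0],0.97],[0,[0,0,0],0],[0,[0,0,0],0]]' 20
python3 - <<'E'
from h import *
save("side","s4");print([ (round(d["conf"],2),np.round(d["centre"])) for d in pinpoint("clip_a","side")])
s=observe();print(s["position"].round(4),s["ee_rot"].round(3))
E
```

```text
time_s: 14.8
position: [0.4325, -0.1, 0.2818]
ee_rot: [3.141, -0.001, -0.099]
ft_force: [0.0, -0.9, 0.2]
grip_width: 0.0852
finger_force: 0.0
[(0.77, array([191., 321.])), (0.77, array([221., 272.])), (0.68, array([302., 269.])), (0.66, array([207., 322.])), (0.59, array([205., 280.]))]
[ 0.4324 -0.101   0.2816] [ 3.141e+00 -1.000e-03 -1.020e-01]
```

```bash
python3 -m creep '[[0,[0,0,1],0],[0,[0,0,1],0],[0,[0,0,0.8],0],[0,[0,0,0.45],0],[0,[0,0,0],0],[255,[0,0,0],0],[255,[0,0,0],0],[255,[0,0,0],0],[255,[0,0,0],0],[255,[0,0,0],0],[255,[0,0,0],0],[255,[0,0,0],0]]' 20
python3 -m creep '[[255,[0,0,0],0],[255,[0,0,0],0],[255,[0,0,0],0]]'
```

```text
time_s: 16.1
position: [0.4333, -0.0997, 0.1856]
ee_rot: [3.141, -0.003, -0.101]
ft_force: [-2.1, 0.5, 9.7]
grip_width: 0.0244
finger_force: 19.1
time_s: 16.4
position: [0.4333, -0.0997, 0.1856]
ee_rot: [3.141, -0.003, -0.101]
ft_force: [-1.3, 0.5, 8.8]
grip_width: 0.0245
finger_force: 19.1
```

```bash
python3 -m creep '[[255,[0,0,-0.4],0],[255,[0,0,-1],0],[255,[0,0,-1],-0.97],[255,[0,0,-1],0],[255,[1,1,0],0],[255,[0.23,1,0],0],[255,[0,1,0],0],[255,[0,1,0],0],[255,[0,1,0],0],[255,[0,1,0],0],[255,[0,1,0],0],[255,[0,0.83,0],0]]' 25
python3 -m creep '[[255,[0,0,0.5],0],[255,[0,0,1],0],[255,[0,0,1],0],[255,[0,0,0.6],0],[255,[0,0,0],0],[140,[0,0,0],0],[140,[0,0,0],0],[100,[0,0,0],0],[100,[0,0,0],0]]'
python3 -m creep '[[100,[0,0,-1],0],[100,[0,0,-1],0],[0,[0,0,-1],0],[0,[0,-1,0],0],[0,[0,-1,0],0],[0,[0,-1,0],0],[0,[0,0,0],0]]' 20
python3 - <<'E'
from h import *
save("side","s5");print([ (round(d["conf"],2),np.round(d["centre"])) for d in pinpoint("clip_a","side")])
s=observe();print(s["position"].round(4),s["ee_rot"].round(3))
E
```

```text
time_s: 17.6
position: [0.4685, -0.3364, 0.2866]
ee_rot: [3.141, -0.0, -0.001]
ft_force: [0.2, -0.1, -0.1]
grip_width: 0.0235
finger_force: 25.0
time_s: 18.5
position: [0.4697, -0.3347, 0.194]
ee_rot: [3.14, -0.002, 0.0]
ft_force: [-0.2, 0.5, 0.9]
grip_width: 0.0518
finger_force: 0.0
time_s: 19.2
position: [0.4699, -0.2392, 0.2835]
ee_rot: [-3.139, -0.001, 0.008]
ft_force: [0.0, 1.2, 0.0]
grip_width: 0.0854
finger_force: 0.0
[(0.7, array([223., 271.])), (0.67, array([188., 322.])), (0.56, array([304., 268.])), (0.54, array([202., 278.])), (0.48, array([186., 322.]))]
[ 0.4695 -0.2437  0.2835] [ 3.141e+00 -1.000e-03  3.000e-03]
```

```bash
python3 -m creep '[[0,[0,-1,0.5],0],[0,[0,-1,0.5],0],[0,[1,-1,0],0],[0,[1,-1,0],0],[0,[1,-0.6,0],0],[0,[1,0,0],0],[0,[1,0,0],0],[0,[1,0,0],0],[0,[0.25,0,0],-0.7],[0,[0,0,0],-0.67],[0,[0,0,0],0]]' 20
python3 - <<'E'
from h import *
im=save("side","s6")
print([ (round(d["conf"],2),np.round(d["centre"])) for d in pinpoint("clip_a","side")])
s=observe();print(s["position"].round(4),s["ee_rot"].round(3),s["ft_force"])
cv2.imwrite("pics/s6c.png",cv2.resize(im[0:260,200:400,::-1],None,fx=2.3,fy=2.3,interpolation=cv2.INTER_CUBIC))
E
```

```text
time_s: 20.4
position: [0.6572, -0.1086, 0.2526]
ee_rot: [3.141, -0.0, 0.141]
ft_force: [-0.2, -0.6, 0.2]
grip_width: 0.0855
finger_force: 0.0
[(0.87, array([304., 268.])), (0.74, array([219., 272.])), (0.72, array([186., 323.])), (0.52, array([204., 280.])), (0.23, array([256., 259.]))]
[ 0.6566 -0.1081  0.2526] [3.141 0.    0.14 ] [-0.20575902 -0.57384334 -0.44998824]
```

View pics/s6c.png

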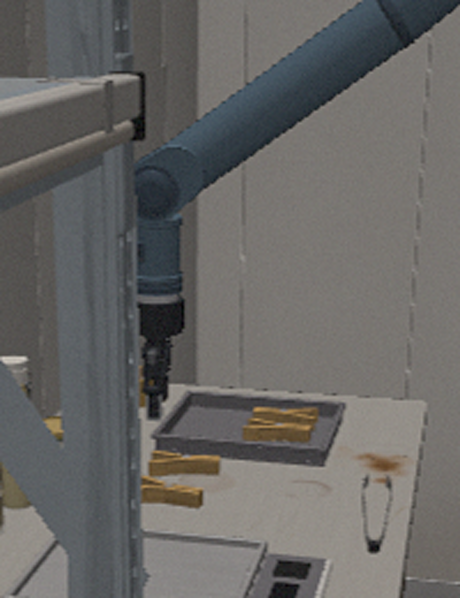

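```bash
python3 -m creep '[[0,[0,0,1],0],[0,[0,0,0.8],0],[0,[0,0,0.3],0],[0,[0,0,0],0],[255,[0,0,0],0],[255,[0,0,0],0],[255,[0,0,0],0],[255,[0,0,0],0],[255,[0,0,0],0],[255,[0,0,0],0],[255,[0,0,0],0],[255,[0,0,0],0]]' 20
python3 -m creep '[[255,[0,0,0],0],[255,[0,0,0],0],[255,[0,0,0],0]]'
python3 - <<'E'
from h import *
def tri(a,b):
    (o1,d1),(o2,d2)=ray("top",*a),ray("side",*b);d1/=np.linalg.norm(d1);d2/=np.linalg.norm(d2)
    t=np.linalg.lstsq(np.c_[d1,-d2],o2-o1,rcond=None)[0];p,q=o1+t[0]*d1,o2+t[1]*d2;print(p.round(3),q.round(3))
tri((188,422),(61,263)); tri((188,422),(33,263))
for z in(.45,.5,.55): print(at("side",61,263,z),at("side",120,108,z),at("side",65,89,z))
E
```

```text
time_s: 21.7
position: [0.6585, -0.1059, 0.1935]
ee_rot: [3.141, -0.005, 0.144]
ft_force: [-1.1, -0.5, 8.1]
grip_width: 0.0356
finger_force: 19.8
time_s: 22.0
position: [0.6585, -0.1059, 0.1935]
ee_rot: [3.141, -0.006, 0.144]
ft_force: [-1.4, 0.5, 6.5]
grip_width: 0.0359
finger_force: 19.8
[ 0.602 -0.367  0.431] [ 0.727 -0.336  0.438]
[ 0.588 -0.331  0.526] [ 0.716 -0.299  0.532]
[ 0.69974619 -0.23152816  0.45      ] [0.74220785 0.68326772 0.45      ] [ 1.18884986 -0.00759423  0.45      ]
[0.58894206 0.19992289 0.5       ] [0.62097493 0.89004056 0.5       ] [0.95791955 0.36885758 0.5       ]
[0.47813792 0.63137394 0.55      ] [0.49974201 1.09681341 0.55      ] [0.72698923 0.7453094  0.55      ]
```

FR holds at 36 mm under 20 N, so it is firm. I carry it to the pan, first low and back from under the shelf.

```bash
python3 -m creep '[[255,[0,0,-0.5],0],[255,[0,0,-0.5],0],[255,[0,0,0],0.7],[255,[0,0,0],0.7],[255,[-1,0,0],0],[255,[-1,0,0],0],[255,[-1,0,0],0],[255,[-0.27,0,-0.5],0],[255,[0,0,-1],0],[255,[0,0,-0.5],0],[255,[0,-1,0],0],[255,[0,-1,0],0]]' 25
python3 -m creep '[[255,[0,-1,0],0],[255,[0,-1,0],0],[255,[0,-1,0],0],[255,[0,-1,0],0],[255,[0,-1,0],0],[255,[0,-1,0],0],[255,[0,-1,0],0],[255,[0,-1,0],0],[255,[0,-1,0],0],[255,[0,0,0],0],[255,[0,0,0],0]]'
```

```text
time_s: 23.2
position: [0.5597, -0.0471, 0.282]
ee_rot: [3.14, -0.004, -0.007]
ft_force: [1.1, 0.0, 0.3]
grip_width: 0.0303
finger_force: 25.5
time_s: 24.3
position: [0.5595, 0.2252, 0.2807]
ee_rot: [-3.141, -0.001, -0.0]
ft_force: [0.5, -0.8, -0.6]
grip_width: 0.0305
finger_force: 25.5
```

```bash
python3 -m creep '[[255,[0,0,0.7],0],[255,[0,0,0.6],0],[255,[0,0,0.4],0],[255,[0,0,0.25],0],[255,[0,0,0],0],[170,[0,0,0],0],[140,[0,0,0],0],[110,[0,0,0],0],[110,[0,0,0],0],[110,[0,0,-0.5],0],[110,[0,0,-1],0],[110,[0,0,-0.5],0]]'
python3 - <<'E'
from h import *
save("side","s7");print([ (round(d["conf"],2),np.round(d["centre"])) for d in pinpoint("clip_a","side")])
s=observe();print(s["position"].round(4),s["ft_force"])
E
```

```text
time_s: 25.5
position: [0.5603, 0.2246, 0.2847]
ee_rot: [-3.14, -0.004, -0.003]
ft_force: [-0.1, 0.2, 0.4]
grip_width: 0.0487
finger_force: 3.1
[(0.9, array([226., 276.])), (0.87, array([304., 267.])), (0.69, array([191., 320.])), (0.54, array([184., 324.])), (0.45, array([218., 274.]))]
[0.5614 0.2249 0.2858] [ 2.23819285e+00 -3.96758717e-04  3.75400722e+00]
```

```bash
python3 - <<'E'
from h import *
im=save("side","s8")
print(proj("side",[.52,.225,.04]),proj("side",[.52,.225,.1]),observe()["finger_force"])
cv2.imwrite("pics/s8c.png",cv2.resize(im[130:300,200:380,::-1],None,fx=3.4,fy=3.4,interpolation=cv2.INTER_CUBIC))
E
```

```text
(np.float64(287.6681083502503), np.float64(238.68173917850018)) (np.float64(287.7634212012797), np.float64(218.12829494250173)) 3.333397413371131
```

View pics/s8c.png

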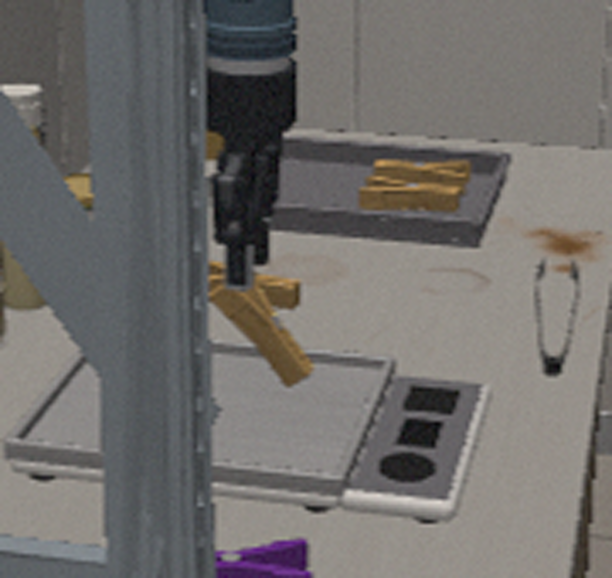

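The peg is still nipped between the fingers, hanging nose down at (282,237). I lower it again so it lies flat, then open wider.

```bash
python3 -m creep '[[110,[0,0,0.4],0],[110,[0,0,0.4],0],[110,[0,0,0.4],0],[110,[0,0,0.4],0],[110,[0,0,0.25],0],[110,[0,0,0.15],0],[110,[0,0,0],0],[90,[0,0,0],0],[70,[0,0,0],0],[50,[0,0,0],0],[50,[0,0,0],0]]'
python3 -m creep '[[50,[0,0,-0.4],0],[50,[0,0,-0.6],0],[50,[0,0,-1],0],[0,[0,1,0],0],[0,[0,1,0],0],[0,[0,1,0],0]]'
python3 - <<'E'
from h import *
im=save("side","s9")
s=observe();print(s["position"].round(4),s["finger_force"])
cv2.imwrite("pics/s9c.png",cv2.resize(im[130:300,200:380,::-1],None,fx=3.4,fy=3.4,interpolation=cv2.INTER_CUBIC))
E
```

```text
time_s: 26.75
position: [0.5597, 0.2239, 0.222]
ee_rot: [-3.141, -0.001, -0.003]
ft_force: [0.3, -0.6, -0.1]
grip_width: 0.0686
finger_force: 0.0
time_s: 27.35
position: [0.5597, 0.1335, 0.284]
ee_rot: [-3.141, -0.004, -0.002]
ft_force: [0.9, -1.7, 0.3]
grip_width: 0.0853
finger_force: 0.0
[0.5604 0.1261 0.283 ] 0.0
```

View pics/s9c.png

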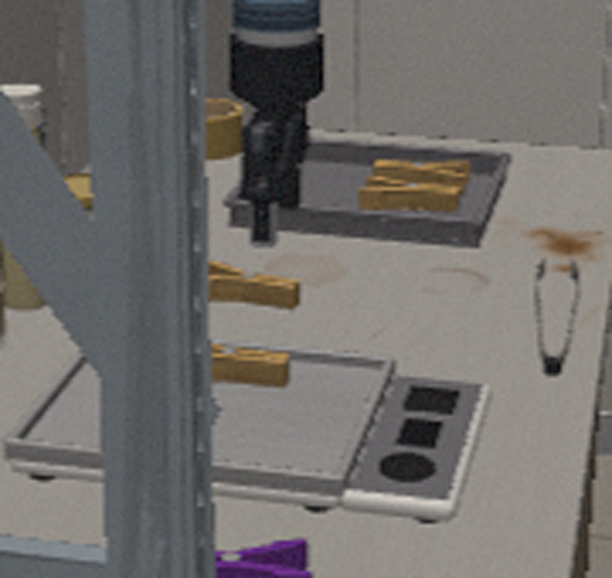

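The peg lies flat in the pan, nose at pixel (283,240). Next FL.

```bash
python3 -m creep '[[0,[0,1,0],0],[0,[0,1,0],0],[0,[0,1,0.6],0],[0,[0,1,0.6],0],[0,[0,0.6,0.6],0],[0,[1,0,0],0],[0,[1,0,0],0],[0,[1,0,0],0],[0,[0.2,0,0],0.8],[0,[0,0,0],0.75],[0,[0,0,0],0]]' 20
python3 - <<'E'
from h import *
read_camera("side");print([ (round(d["conf"],2),np.round(d["centre"])) for d in pinpoint("clip_a","side")])
s=observe();print(s["position"].round(4),s["ee_rot"].round(3))
E
```

```text
time_s: 28.5
position: [0.6558, -0.0041, 0.2292]
ee_rot: [-3.141, -0.002, -0.165]
ft_force: [-1.1, 0.4, -0.8]
grip_width: 0.0854
finger_force: 0.0
[(0.81, array([189., 319.])), (0.81, array([303., 267.])), (0.75, array([223., 270.])), (0.53, array([238., 264.])), (0.5, array([184., 323.]))]
[ 0.6551 -0.0042  0.2286] [-3.141e+00 -1.000e-03 -1.630e-01]
```

```bash
python3 -m creep '[[0,[0,0,0.6],0],[0,[0,0,0.5],0],[0,[0,0,0.2],0],[0,[0,0,0],0],[255,[0,0,0],0],[255,[0,0,0],0],[255,[0,0,0],0],[255,[0,0,0],0],[255,[0,0,0],0],[255,[0,0,0],0],[255,[0,0,0],0],[255,[0,0,0],0]]' 20
python3 -m creep '[[255,[0,0,0],0],[255,[0,0,0],0],[255,[0,0,0],0]]'
```

```text
time_s: 29.8
position: [0.6564, -0.0039, 0.1911]
ee_rot: [-3.14, -0.005, -0.165]
ft_force: [-1.1, 0.8, 4.8]
grip_width: 0.0352
finger_force: 20.1
time_s: 30.1
position: [0.6564, -0.0039, 0.1911]
ee_rot: [-3.14, -0.005, -0.165]
ft_force: [0.5, -0.4, 5.4]
grip_width: 0.0355
finger_force: 20.1
```

Also firm (35.5 mm at 20 N). To the pan beside the first one.

```bash
python3 -m creep '[[255,[0,0,-0.5],0],[255,[0,0,-0.5],0],[255,[0,0,0],-0.8],[255,[0,0,0],-0.77],[255,[-1,0,0],0],[255,[-1,0,0],0],[255,[-1,0,0],0],[255,[-0.2,0,-0.5],0],[255,[0,0,-1],0],[255,[0,0,-0.5],0],[255,[0,-1,0],0],[255,[0,-1,0],0]]' 25
python3 -m creep '[[255,[0,-1,0],0],[255,[0,-1,0],0],[255,[0,-1,0],0],[255,[0,-1,0],0],[255,[0,-1,0],0],[255,[0,-1,0],0],[255,[0,-1,0],0],[255,[0,-1,0],0],[255,[0,-0.63,0],0],[255,[0,0,0],0],[255,[0,0,0],0]]'
python3 - <<'E'
from h import *
im=save("side","s10")
cv2.imwrite("pics/s10c.png",cv2.resize(im[110:300,180:380,::-1],None,fx=3.1,fy=3.1,interpolation=cv2.INTER_CUBIC))
E
```

```text
time_s: 31.3
position: [0.56, 0.0547, 0.2805]
ee_rot: [3.141, -0.004, -0.005]
ft_force: [-0.3, 0.1, -2.0]
grip_width: 0.0316
finger_force: 26.0
time_s: 32.4
position: [0.5592, 0.3143, 0.2788]
ee_rot: [3.141, -0.0, -0.0]
ft_force: [-0.2, -0.3, 0.1]
grip_width: 0.032
finger_force: 26.0
```

View pics/s10c.png

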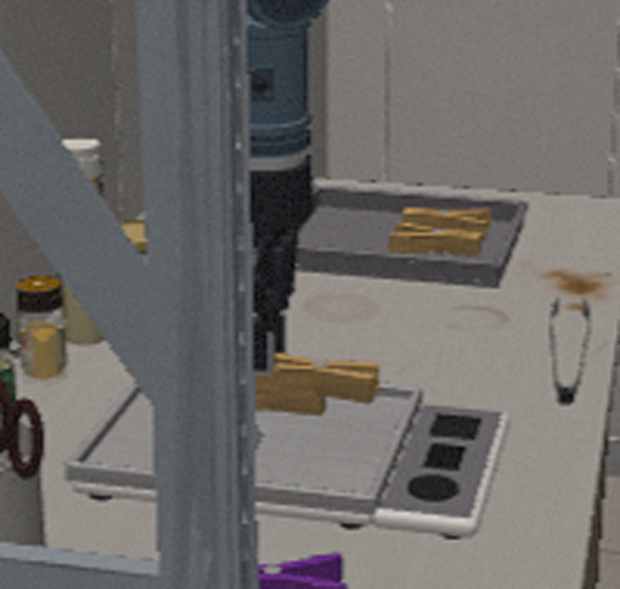

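Held level. Lower and release.

```bash
python3 -m creep '[[255,[0,0,0.7],0],[255,[0,0,0.6],0],[255,[0,0,0.4],0],[255,[0,0,0.25],0],[255,[0,0,0.05],0],[255,[0,0,0],0],[140,[0,0,0],0],[110,[0,0,0],0],[90,[0,0,0],0],[70,[0,0,0],0],[50,[0,0,0],0],[50,[0,0,0],0]]'
python3 -m creep '[[50,[0,0,-0.4],0],[50,[0,0,-0.6],0],[50,[0,0,-1],0],[255,[-1,0,0],0],[255,[-1,0,0],0],[255,[-1,0,0],0],[255,[-1,0,0],0],[255,[-0.9,0,0],0],[255,[0,0,0],0]]' 20
python3 - <<'E'
from h import *
im=save("side","s11");it=save("top","t11")
s=observe();print(s["position"].round(4),s["finger_force"],s["grip_width"])
cs=[ (round(d["conf"],2),np.round(d["centre"])) for d in pinpoint("clip_a","side")];print(cs)
a=cv2.resize(im[130:300,180:380],None,fx=2,fy=2);b=cv2.resize(it[175:275,150:420],None,fx=1.48,fy=1.48,interpolation=cv2.INTER_CUBIC)
a=np.pad(a,((0,0),(0,0),(0,0)));cv2.imwrite("pics/c11.png",np.vstack([a,np.pad(b[:,:400],((0,0),(0,max(0,400-b.shape[1])),(0,0)))])[:,:,::-1])
E
```

```text
time_s: 33.65
position: [0.5591, 0.3146, 0.2186]
ee_rot: [-3.141, -0.0, -0.001]
ft_force: [-0.7, 0.5, -0.8]
grip_width: 0.0687
finger_force: 0.0
time_s: 34.55
position: [0.408, 0.3158, 0.2797]
ee_rot: [3.141, 0.0, 0.005]
ft_force: [0.4, 0.1, 0.0]
grip_width: 0.0001
finger_force: 0.0
[0.412  0.3152 0.2801] 0.0 9.305606165656277e-05
[(0.94, array([261., 279.])), (0.94, array([304., 265.])), (0.79, array([239., 265.])), (0.68, array([188., 323.]))]
```

View pics/c11.png

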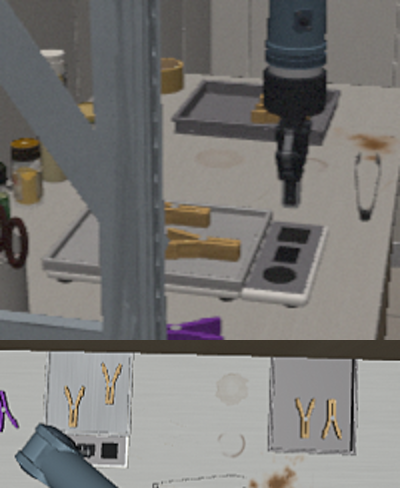

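Two pegs lie flat in the pan and two in the box. Before pressing total, I check the rest of the scene for a fifth or sixth peg.

```bash
python3 - <<'E'
from h import *
for c in("top","side"):
    read_camera(c)
    for n in("clip_a","kitchen_timer","paper_roll"):
        print(c,n,[(round(d["conf"],2),np.round(d["bbox"]).tolist()) for d in masks_of(n,c)])
im=cv2.imread("pics/s11.png");top=cv2.imread("pics/t11.png")
w=wood(im[:,:,::-1].copy());n,l,st,ce=cv2.connectedComponentsWithStats(w);print([s.tolist() for s in st[1:] if s[4]>15])
o=np.vstack([cv2.resize(top[60:420],None,fx=.95,fy=.95)[:342],np.pad(cv2.resize(im[100:240,170:330],None,fx=1.8,fy=1.8,interpolation=cv2.INTER_CUBIC),((0,0),(0,244),(0,0)))])
cv2.imwrite("pics/all.png",o);print(o.shape)
E
```

```text
top clip_a [(0.73, [202.0, 222.0, 18.0, 27.0]), (0.64, [355.0, 229.0, 13.0, 18.0]), (0.57, [224.0, 206.0, 17.0, 26.0]), (0.57, [151.0, 225.0, 9.0, 28.0]), (0.53, [372.0, 228.0, 13.0, 30.0])]
top kitchen_timer []
top paper_roll []
side clip_a [(0.88, [280.0, 256.0, 40.0, 16.0]), (0.79, [277.0, 298.0, 32.0, 23.0]), (0.76, [273.0, 239.0, 28.0, 16.0])]
side kitchen_timer []
side paper_roll []
[[260, 159, 12, 7, 38], [219, 182, 9, 7, 47], [355, 197, 20, 9, 97], [185, 199, 14, 5, 46], [201, 203, 8, 15, 38], [116, 207, 16, 6, 69], [188, 213, 11, 20, 142], [262, 232, 23, 5, 63], [264, 244, 16, 5, 33], [264, 248, 36, 6, 103], [40, 270, 108, 53, 541], [87, 273, 40, 8, 151], [127, 278, 8, 8, 35], [135, 284, 7, 8, 23], [63, 368, 79, 52, 268], [92, 372, 44, 23, 313], [0, 388, 45, 32, 547], [0, 391, 6, 5, 16], [63, 403, 23, 17, 51]]
(594, 532, 3)
```

View pics/all.png

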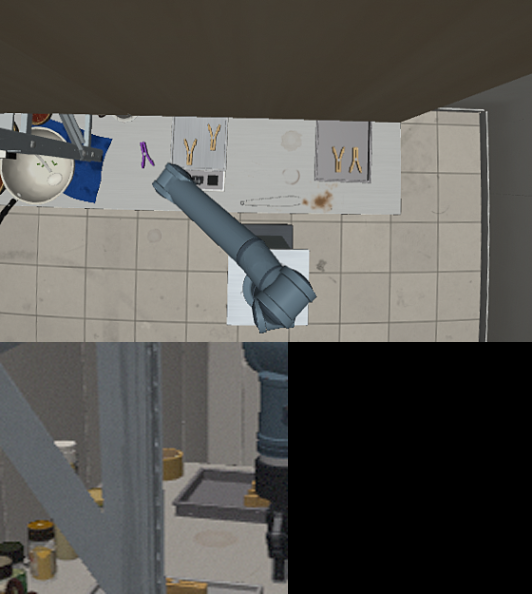

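No further pegs show. The four found fill two columns of a layout that is centred between scale and box, and the third column, at y≈0.1, is visibly empty. A peg behind the shelf post can't be ruled out by sight, but raking blind there would risk moving the timer or the roll. I press the square total pad.

```bash
python3 -m creep '[[255,[0.03,1,0],0],[255,[0,1,0],0],[255,[0,1,0],0],[255,[0,0.25,0],0],[255,[0,0,1],0],[255,[0,0,1],0],[255,[0,0,0.5],0],[255,[0,0,0.15],0],[255,[0,0,0],0],[255,[0,0,0],0]]'
python3 -m creep '[[255,[0,0,0.06],0],[255,[0,0,0.03],0],[255,[0,0,0],0]]'
python3 -m creep '[[255,[0,0,0.03],0],[255,[0,0,0],0]]'
```

```text
time_s: 36.1
position: [0.4135, 0.218, 0.1998]
ee_rot: [-3.14, -0.002, -0.0]
ft_force: [0.2, -0.4, 0.4]
grip_width: 0.0003
finger_force: 0.0
time_s: 36.4
position: [0.4139, 0.218, 0.1974]
ee_rot: [-3.14, -0.003, -0.001]
ft_force: [0.3, 1.0, 4.6]
grip_width: -0.0003
finger_force: 2.4
time_s: 36.6
position: [0.414, 0.2181, 0.197]
ee_rot: [-3.14, -0.003, -0.001]
ft_force: [-0.9, -0.6, 9.9]
grip_width: -0.0002
finger_force: 5.1
```

```bash
python3 -m creep '[[255,[0,0,0],0],[255,[0,0,0],0],[255,[0,0,0],0],[255,[0,0,0],0],[255,[0,0,0],0]]'
python3 -m creep '[[255,[0,0,-0.3],0],[255,[0,0,-1],0],[255,[0,0,-1],0],[255,[0,0,-1],0],[255,[0,1,-0.5],0],[255,[0,1,0],0],[255,[0,1,0],0],[255,[0,0,0],0],[255,[0,0,0],0],[255,[0,0,0],0]]'
python3 - <<'E'
from h import *
for c in("top","side"):
    im=save(c,c+"_end");print(c,[(round(d["conf"],2),np.round(d["bbox"]).tolist()) for d in masks_of("clip_a",c)])
    o=im[175:275,130:430] if c=="top" else im[150:310,180:400]
    cv2.imwrite(f"pics/e_{c}.png",o[:,:,::-1])
a,b=cv2.imread("pics/e_top.png"),cv2.imread("pics/e_side.png")
a=cv2.resize(a,None,fx=2.2,fy=2.2,interpolation=cv2.INTER_CUBIC);b=cv2.resize(b,(660,int(160*3)),interpolation=cv2.INTER_CUBIC)[:370]
cv2.imwrite("pics/end.png",np.vstack([a,b]))
E
```

```text
time_s: 37.1
position: [0.414, 0.2181, 0.197]
ee_rot: [-3.14, -0.003, -0.001]
ft_force: [-1.0, 0.3, 10.6]
grip_width: 0.0001
finger_force: 5.0
time_s: 38.1
position: [0.4126, 0.1279, 0.3093]
ee_rot: [-3.141, 0.0, 0.001]
ft_force: [-0.6, 0.9, -0.2]
grip_width: 0.0002
finger_force: 0.0
top [(0.66, [223.0, 207.0, 17.0, 25.0]), (0.64, [150.0, 222.0, 9.0, 24.0]), (0.63, [200.0, 220.0, 14.0, 23.0]), (0.61, [372.0, 228.0, 13.0, 30.0]), (0.44, [356.0, 229.0, 14.0, 22.0])]
side [(0.72, [281.0, 255.0, 39.0, 19.0]), (0.63, [318.0, 188.0, 24.0, 9.0]), (0.62, [274.0, 238.0, 28.0, 17.0]), (0.61, [277.0, 298.0, 28.0, 19.0])]
```

View pics/end.png

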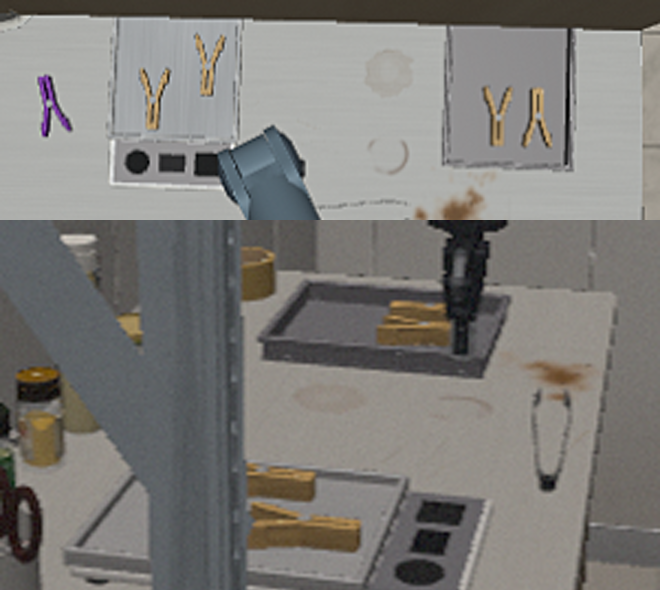

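The final picture shows two firm pegs flat in the pan at top pixels (223,207) and (200,220), two weak pegs in the box at (356,229) and (372,228), and the arm clear of everything. Handing in.

```bash
python3 -c "
from rig import finish_job
print(finish_job())"
```

```text
the job is handed in; nothing more can be done
None
```

I handed the job in at about 38 s: zero pad pressed (about 10 N), two firm pegs flat in the pan, two weak pegs in the reject box, total pad pressed (about 10 N); no verdict came back, and I couldn't rule out a further peg hidden behind the shelf post.

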